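# Push the pump controller into its corner on the stop rail

### The job

Push the pump's speed controller (the off-white box with a sloping top that carries a dial and a toggle switch) along the bench until its back is flush against the metal rail and its side is snug against the stop block that juts out at one end of the rail. Only push it: do not lift or tip it, do not touch the dial or the toggle, and leave the beaker, the bottle and the black power brick where they are. Finish with the hand clear of everything.

Things in the scene. Friction and masses are not known exactly. Their poses are not given: they have to be found in the camera images.
- controller: Loose off-white plastic box, 100 mm deep (x), 110 mm wide (y), 0.3 to 0.7 kg. Upright sides to 42 mm; the top slopes from 42 mm high in front to 62 mm at the back; dial and toggle reach 75 mm. Origin: centre of its underside; x from its front (starts roughly towards the robot) to its back, y to its left. Sliding friction on the bench 3 to 8 N; running into it at 50 mm/s gives briefly up to 16 N.
- back_left (a point): Point on the controller's back face, at its left upright edge, 20 mm above its underside: (+50, +55, +20) mm from the controller's origin.
- back_right (a point): Point on the controller's back face, at its right upright edge, 20 mm above its underside: (+50, -55, +20) mm from the controller's origin.
- dial: Black round dial, 26 mm across and 16 mm high, on the right half of the controller's sloping top; fixed to the controller. Origin: centre of its underside, about 53 mm above the controller's underside. Not to be touched.
- toggle: Black toggle switch, 16 mm across at its collar and 20 mm high, on the left half of the controller's sloping top; fixed to the controller. Origin: centre of its underside, about 53 mm above the controller's underside. Not to be touched.
- rail: Straight aluminium rail fixed to the bench, 360 mm long, 20 mm thick, 35 mm high. Its working face looks towards the robot. Origin: on the bench under the middle of the working face; its x axis points out of the back of the rail, away from the robot, square to the face (the face is the plane x = 0 of this frame); y runs along the rail to the left.
- stop: Aluminium stop block fixed to one end of the rail, 165 mm from the rail's middle, at its left or its right end (varies). 20 mm wide along the rail, 45 mm high; it juts out 50 mm from the rail's working face towards the robot, and its inner side, square to the rail, is 10 mm from its origin. Origin: on the bench, mid-width, in the plane of the rail's working face; axes parallel to the rail's.
- clamp: Aluminium clamp at the other end of the rail, 165 mm from the rail's middle, 20 mm wide, 41 mm high; it does not jut out in front of the working face. Origin and axes as for the stop block. Not part of the job.
- beaker: Loose glass beaker, 68 mm across, 95 mm high, standing to one side. Origin: centre of its underside. Leave alone.
- bottle: Loose amber bottle with a black cap, 60 mm across, 130 mm high, standing to one side. Origin: centre of its underside. Leave alone.
- brick: Loose plain black power brick, 90 x 55 x 34 mm, lying to one side. Origin: centre of its underside. Leave alone.

How it is judged:
At the end, for the whole second after the job is handed in: The controller stands flat on the bench at rest, both edges of its back within 4 mm of the rail's working face, and its side within 4 mm of the inner side of the stop block (on the inner side, in front of the rail) (x of each of back_left, back_right in the frame of rail above -0.004 m and y of controller in the frame of stop between -0.069 and 0.069 m and y of controller in the frame of rail between -0.14 and 0.14 m and angle between controller's own z axis and vertical below 0.03 rad and height (world z) of controller below 0.004 m and linear speed of controller below 0.01 m/s); the robot touches nothing.
It fails at once if the controller is lifted (more than 10 mm) or tipped (more than 0.15 rad) (height (world z) of controller above 0.01 m or angle between controller's own z axis and vertical above 0.15 rad).
It fails at once if the dial or the toggle is touched (contact force between any of the fingers, the arm and dial above 0.5 N or contact force between any of the fingers, the arm and toggle above 0.5 N).
It fails at once if the beaker, bottle or power brick is moved more than 15 mm or tipped (distance of any of beaker, bottle, brick from where it was at the start of the episode above 0.015 m or angle between any of beaker, bottle, brick's own z axis and vertical above 0.2 rad).
It also fails if it takes over 46 s, if anything falls off the work surface, if the arm or the gripper's body presses on something with over 40 N, if the wrist force passes 120 N, or if a joint passes its speed limit or range.

### The arm

A 6-joint arm with a two-finger parallel gripper is mounted at the origin on the work surface. World frame = base frame: x ahead of the robot, y to its left, z up, the work surface at z = 0. Lengths are in m, angles in rad, forces in N, time in s.
With the tool pointing down it reaches from about 0.35 to 0.975 m from the base axis. Payload 4.9 kg.
Tool frame: the origin (TCP) lies on the front face of the gripper's body, between the roots of the fingers; the fingertips stand ctrl.finger_overhang ahead of it and the grasp point (between the pads) lies 54 mm ahead of it (ctrl.finger_overhang is the distance from the TCP to the fingertips, in m); z points along the fingers, y is the line along which they close (so a half turn about z gives the same grasp; the last joint's range is limited). The gripper opens to 85 mm and grips with 20 to 120 N. Pads are 22 mm wide; open, the fingers measure 114 mm over their backs; the gripper's body (76 mm by 85 mm) begins 54 mm behind the grasp point. The pads swing forward as they close: fully open they stand 13 mm farther back than shut.
Start: joints at [-1.344, 0.053, 1.613, -0, 1.476, -0.119], TCP at [0.212, -0.588, 0.304] pointing down, gripper open.
Joint ranges: [-3.01, 3.01], [-1.01, 2.22], [0.06, 2.58], [-1.02, 4.17], [0.09, 2.62], [-3.14, 3.14]. Speed limits (rad/s): [2.57, 2.57, 3.14, 3.14, 3.14, 3.14].

### API

Orientations are given as a rotation vector (axis times angle).
In Python, from station import ctrl, vision gives the robot as it stands. The module is installed in compiled form; this text tells all that it offers.
- The arm moves only by the tool drive_tool, never from a script. Its argument "rows" is a list of rows, each a list of 2 entries, a list of its own where there are three numbers: the shift along the tool's x, y, z in m, then the turn about the tool's z in rad. A call has 1 to 10 rows; each row shifts and turns the commanded pose from where the row before left it, along the tool's axes as they then stand; what a row does not reach is not made up. A row lasts 1/10 s, in which the tool goes at most 50 mm and 8.59 degrees, less where a joint would pass 70% of its speed; a pose out of reach is approached as far as the arm can. A call with a gripper value outside its range is refused whole. "jaw" is the closure, from 0 (fully open) to 1 (shut), set as the call begins (left out, the last holds). The fingers move at their own pace and stop on an object; "grip_force" is the grip in N (left out, the last holds). Time passes only in rows, so rows that do not move let the fingers close. It gives the time, the measured TCP pose, the force, the opening and the grip force at its end, in the units of the state.
- ctrl.get_obs(): the state, without advancing time (a new reading comes with each control period).
- vision.get_image(name): name is "side" or "top"; returns a dict with "image" (384x512x3 uint8, blue, green, red), "vertical_fov" (degrees; the focal length in pixels is half the picture's height over the tangent of half this angle, whatever the lens; pixels are square), "cx", "cy" (the principal point, pixels), "R" (3x3) and "t" (3): a world point X has camera coordinates R X + t. Camera axes: x right, y down, z forward; pixel columns grow to the right and rows downward; lengths in m; the calibration is good to about 2 mm. A picture is of the moment at which its call begins. There is no depth.
- ctrl.finish_job(): hands the job in; it is judged then, once.
The state is a dict: "t": time; "q": joint angles; "dq": joint speeds; "effort": joint torques, N m; "tool_pos": TCP position; "tool_rot": TCP orientation; "contact_force": force on the tool from outside, world axes, zero at the start; "wrist_torque": the same for the moment, N m; "opening": finger opening in m; "grip_force": force on a finger pad.
Only numpy, scipy, OpenCV 4.12 (cv2) and the standard library are available. Lean on these libraries where they do the work, as an engineer would, in place of code of your own. Each camera call takes 0.05 s, during which the arm holds its last target. There are 200 camera calls.

## Working session

There is one attempt and no reset: what is moved stays moved. The work goes in short steps, Python scripts to look and compute and a tool call to move; the robot and the scene stay as the last step left them, time stands still between calls to the robot, and variables do not carry over. Pictures are saved under pics/ and viewed, at most 10 in all, crops included, and the job is handed in when it is done.

Besides the shell and the picture viewer there is one more tool, called after "Call:" in YAML: its name, and indented under it one key for each argument. drive_tool: Moves the arm, as the interface text tells. Its arguments: {"type":"object","properties":{"rows":{"type":"array","items":{"type":"array"}},"jaw":{"type":"number"},"grip_force":{"type":"number"}},"required":["rows"]}

```bash
mkdir -p pics
cat > h.py <<'E'
import numpy as np, cv2, pickle
from station import ctrl, vision
def cam(n):
    d=vision.get_image(n); return d
def f(d): return d["image"].shape[0]/2/np.tan(np.radians(d["vertical_fov"])/2)
def onplane(d,uv,z):
    R=np.array(d["R"]);t=np.array(d["t"]);c=-R.T@t
    r=R.T@np.array([(uv[0]-d["cx"])/f(d),(uv[1]-d["cy"])/f(d),1]); return c+r*(z-c[2])/r[2]
def proj(d,X):
    p=np.array(d["R"])@np.array(X)+np.array(d["t"]); return f(d)*p[:2]/p[2]+[d["cx"],d["cy"]]
E
python3 - <<'E'
from h import *
o=ctrl.get_obs(); print(o["t"],o["tool_pos"],o["tool_rot"],o["contact_force"],ctrl.finger_overhang)
for n in("top","side"):
    d=cam(n); cv2.imwrite(f"pics/{n}0.png",d["image"]); pickle.dump(d,open(n+"0.pkl","wb"))
    print(n,f(d),d["cx"],d["cy"],np.round(-np.array(d["R"]).T@np.array(d["t"]),3),np.round(d["R"],2).tolist(),[k for k in d])
E
```

```text
0.0 [ 0.21172653 -0.58754195  0.30268261] [-3.09274414e+00 -5.40142239e-01  2.19955402e-04] [ 0.13603006 -0.4134634  -0.43694453] 0.0726
top 354.60559759524415 253.37274438798374 195.68113180646134 [ 0.364 -0.006  0.961] [[-0.09, -1.0, -0.0], [-0.97, 0.09, -0.21], [0.21, -0.02, -0.98]] ['image', 'vertical_fov', 'cx', 'cy', 'R', 't']
side 483.09320862212013 247.56029776693788 188.14089174588975 [ 0.448 -1.026  0.744] [[1.0, -0.08, -0.01], [-0.06, -0.56, -0.83], [0.06, 0.82, -0.56]] ['image', 'vertical_fov', 'cx', 'cy', 'R', 't']
```

View pics/top0.png

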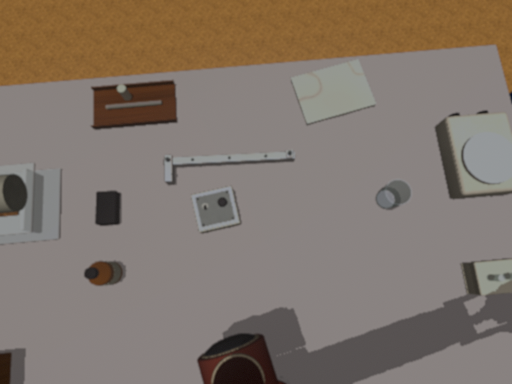

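View pics/side0.png

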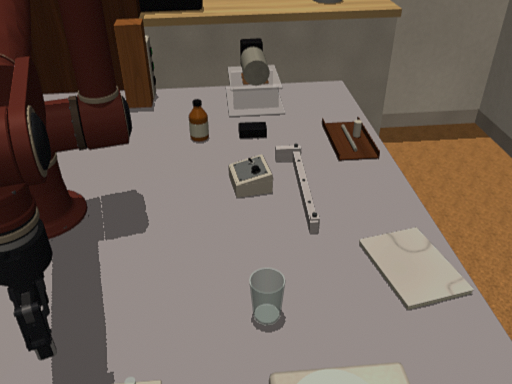

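The top view shows the rail from about (170,161) to (292,154), the stop at its left end at (168,170), and the controller at (215,208). The bottle (100,272), brick (108,207) and beaker (388,198) are all well away from it. I'll zoom in on both views.

Run:
```python
from h import *
a=pickle.load(open("top0.pkl","rb"))["image"][140:240,155:300]
b=pickle.load(open("side0.pkl","rb"))["image"][135:240,220:330]
cv2.imwrite("pics/zt.png",cv2.resize(a,None,fx=5,fy=5,interpolation=cv2.INTER_CUBIC))
cv2.imwrite("pics/zs.png",cv2.resize(b,None,fx=5,fy=5,interpolation=cv2.INTER_CUBIC))
```

```text
(no output)
```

View pics/zt.png

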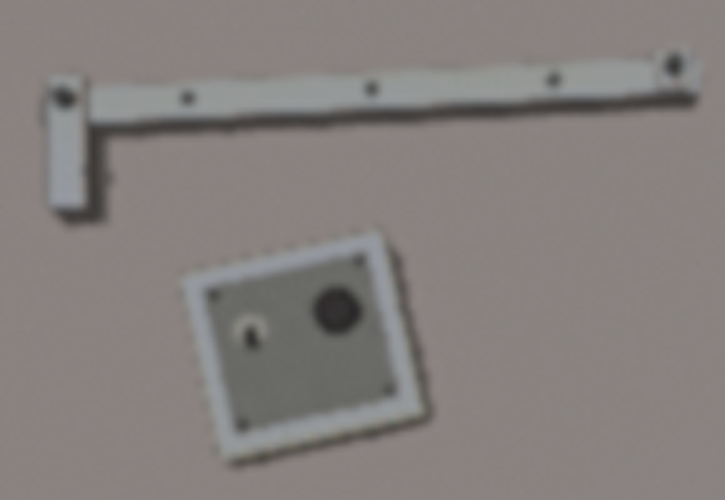

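View pics/zs.png

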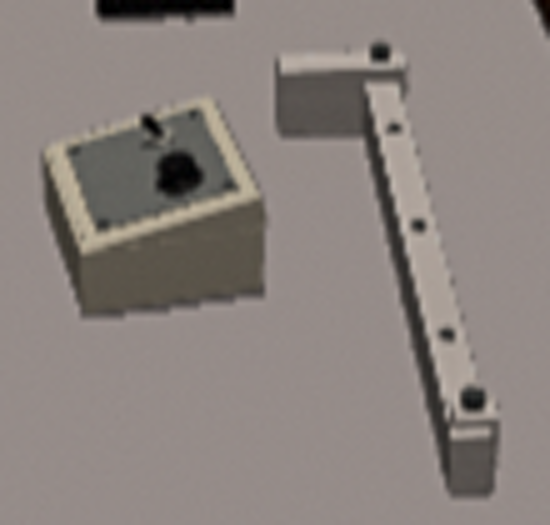

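Top zoom: the controller's top corners are at about (183,278), (382,232), (430,415) and (228,462). The rail's front top edge runs from (92,125) to (690,98), and the stop's inner edge is at x≈87. The side zoom agrees with this layout: the stop is at the left end (+y) and the dial is on the right.

Run:
```python
from h import *
T=pickle.load(open("top0.pkl","rb"));S=pickle.load(open("side0.pkl","rb"))
zt=lambda p:(np.array(p)+.5)/5-.5+[155,140]
zs=lambda p:(np.array(p)+.5)/5-.5+[220,135]
P=lambda p,z:onplane(T,zt(p),z)[:2]
Q=lambda p,z:onplane(S,zs(p),z)[:2]
pr=lambda *a:print(*[np.round(x,4) for x in a])
c=[P((183,278),.062),P((382,232),.062),P((430,415),.042),P((228,462),.042)]
s=[Q((208,97),.062),Q((262,198),.062),Q((85,248),.042),Q((45,150),.042)]
for n,k in(("top",c),("side",s)):
    pr(n+" ctr",*k); pr(np.mean(k,0))
    for e in((k[0]-k[1]),(k[3]-k[2])): pr("w",np.linalg.norm(e),np.degrees(np.arctan2(-e[0],e[1])))
    e=k[0]-k[3]; pr("d",np.linalg.norm(e),np.degrees(np.arctan2(e[1],e[0])))
a,b=P((92,125),.035),P((655,98),.035); e=a-b; pr("rail top",a,b,np.degrees(np.arctan2(-e[0],e[1])))
a,b=Q((365,85),.035),Q((448,415),.035); e=a-b; pr("rail side",a,b,np.degrees(np.arctan2(-e[0],e[1])))
a,b=Q((372,135),0),Q((450,493),0); e=a-b; pr("rail side base",a,b,np.degrees(np.arctan2(-e[0],e[1])))
a,b=P((64,97),.046),P((674,65),.042); pr("screws top",a,b,np.linalg.norm(a-b))
a,b=Q((380,52),.046),Q((472,398),.042); pr("screws side",a,b,np.linalg.norm(a-b))
pr("stop inner top",P((88,80),.045),P((86,208),.045)); pr("stop inner side",Q((278,75),.045),Q((365,76),.045),Q((280,132),0))
# undistort check / objects
for n,uv,z in(("brick",(108,207),.034),("bottle",(100,272),.1),("beaker",(388,198),.05)): pr(n,onplane(T,uv,z))
```

```text
Traceback (most recent call last):
numpy._core._exceptions._UFuncNoLoopError: ufunc 'multiply' did not contain a loop with signature matching types (dtype('<U7'), dtype('float64')) -> None
```

Run:
```python
from h import *
T=pickle.load(open("top0.pkl","rb"));S=pickle.load(open("side0.pkl","rb"))
zt=lambda p:(np.array(p)+.5)/5-.5+[155,140]
zs=lambda p:(np.array(p)+.5)/5-.5+[220,135]
P=lambda p,z:onplane(T,zt(p),z)[:2]
Q=lambda p,z:onplane(S,zs(p),z)[:2]
pr=lambda *a:print(*[x if isinstance(x,str) else np.round(x,4) for x in a])
c=[P((183,278),.062),P((382,232),.062),P((430,415),.042),P((228,462),.042)]
s=[Q((208,97),.062),Q((262,198),.062),Q((85,248),.042),Q((45,150),.042)]
for n,k in(("top",c),("side",s)):
    pr(n+" ctr",*k); pr(np.mean(k,0))
    for e in((k[0]-k[1]),(k[3]-k[2])): pr("w",np.linalg.norm(e),np.degrees(np.arctan2(-e[0],e[1])))
    e=k[0]-k[3]; pr("d",np.linalg.norm(e),np.degrees(np.arctan2(e[1],e[0])))
a,b=P((92,125),.035),P((655,98),.035); e=a-b; pr("rail top",a,b,np.degrees(np.arctan2(-e[0],e[1])))
a,b=Q((365,85),.035),Q((448,415),.035); e=a-b; pr("rail side",a,b,np.degrees(np.arctan2(-e[0],e[1])))
a,b=Q((372,135),0),Q((450,493),0); e=a-b; pr("rail side base",a,b,np.degrees(np.arctan2(-e[0],e[1])))
a,b=P((64,97),.046),P((674,65),.042); pr("screws top",a,b,np.linalg.norm(a-b))
a,b=Q((380,52),.046),Q((472,398),.042); pr("screws side",a,b,np.linalg.norm(a-b))
pr("stop inner top",P((88,80),.045),P((86,208),.045)); pr("stop inner side",Q((278,75),.045),Q((365,76),.045),Q((280,132),0))
for n,uv,z in(("brick",(108,207),.034),("bottle",(100,272),.1),("beaker",(388,198),.05)): pr(n,onplane(T,uv,z))
```

```text
top ctr [0.572  0.1397] [0.587  0.0349] [0.4918 0.0185] [0.4769 0.125 ]
[0.5319 0.0795]
w 0.1058 8.1546
w 0.1074 7.9561
d 0.0962 8.7935
side ctr [0.5745 0.1399] [0.5915 0.0325] [0.4975 0.025 ] [0.4817 0.1255]
[0.5363 0.0807]
w 0.1087 8.9568
w 0.1017 8.9538
d 0.0939 8.8207
rail top [0.668  0.1888] [ 0.6551 -0.1181] -2.4067
rail side [0.6725 0.1901] [ 0.6614 -0.1258] -2.0116
rail side base [0.6782 0.1909] [ 0.6614 -0.1418] -2.8934
screws top [0.6815 0.2008] [ 0.6706 -0.1296] 0.3307
screws side [0.684  0.2088] [ 0.6731 -0.1228] 0.3317
stop inner top [0.6903 0.1877] [0.6188 0.1919]
stop inner side [0.6209 0.1898] [0.671  0.1833] [0.6243 0.2001]
brick [0.5667 0.3663 0.034 ]
bottle [0.3965 0.3595 0.1   ]
beaker [ 0.52   -0.3717  0.05  ]
```

The two views agree. The controller is at about (0.534, 0.080) with yaw about +8.6°. The rail's yaw is about -2.2°, and its face is at x≈0.666 where y=0.135. The stop's inner side is at y≈0.190.

Plan:
1. Push the front with two fingers, aligned to the rail, to just short of it.
2. Push from the right side to the stop.
3. Push the front again to seat it.

Call:
drive_tool:
  rows:
    - [[0,0,0],0.128]
    - [[0,0,0],0.128]
    - [[0,0,0],0.128]
    - [[0.026,-0.034,0],0]
    - [[0.026,-0.034,0],0]
    - [[0.026,-0.034,0],0]
    - [[0.026,-0.034,0],0]
    - [[0.026,-0.034,0],0]
    - [[0.026,-0.034,0],0]
    - [[0.026,-0.034,0],0]
  jaw: 0.3

```text
t: 1.1
tool_pos: [0.4035, -0.3555, 0.3034]
tool_rot: [-3.141, 0.06, 0.001]
contact_force: [0.0, -0.5, 0.1]
opening: 0.06
grip_force: 0.0
```

Call:
drive_tool:
  rows:
    - [[0,-0.044,0],0]
    - [[0,-0.044,0],0]
    - [[0,-0.044,0],0]
    - [[0,-0.044,0],0]
    - [[0,-0.044,0],0]
    - [[0,-0.044,0],0]
    - [[0,-0.044,0],0]
    - [[0,-0.044,0],0]
    - [[0,-0.044,0],0]
    - [[0,-0.041,0],0]

```text
t: 2.1
tool_pos: [0.4189, 0.0815, 0.3036]
tool_rot: [-3.141, 0.059, -0.0]
contact_force: [0.4, -0.1, 0.7]
opening: 0.0597
grip_force: 0.0
```

Call:
drive_tool:
  rows:
    - [[0,0,0.04],0]
    - [[0,0,0.04],0]
    - [[0,0,0.04],0]
    - [[0,0,0.04],0]
    - [[0,0,0.03],0]
    - [[0,0,0.017],0]
    - [[0,0,0.01],0]
    - [[0.01,0,0],0]
    - [[0.01,0,0],0]
    - [[0,0,0],0]

```text
t: 3.1
tool_pos: [0.4424, 0.0787, 0.089]
tool_rot: [-3.141, 0.06, -0.007]
contact_force: [1.1, 0.6, 0.1]
opening: 0.0597
grip_force: 0.0
```

Call:
drive_tool:
  rows:
    - [[0.004,0,0],0]
    - [[0.004,0,0],0]
    - [[0.004,0,0],0]
    - [[0.004,0,0],0]
    - [[0.004,0,0],0]
    - [[0.004,0,0],0]
    - [[0.004,0,0],0]
    - [[0.004,0,0],0]
    - [[0.004,0,0],0]
    - [[0.004,0,0],0]

```text
t: 4.1
tool_pos: [0.4791, 0.0775, 0.0865]
tool_rot: [-3.141, 0.06, 0.003]
contact_force: [-4.1, 2.4, 1.2]
opening: 0.0595
grip_force: 1.4
```

Call:
drive_tool:
  rows:
    - [[0.004,0,0],0]
    - [[0.004,0,0],0]
    - [[0.004,0,0],0]
    - [[0.004,0,0],0]
    - [[0.004,0,0],0]
    - [[0.004,0,0],0]
    - [[0.004,0,0],0]
    - [[0.004,0,0],0]
    - [[0.004,0,0],0]
    - [[0.004,0,0],0]

```text
t: 5.1
tool_pos: [0.5197, 0.0757, 0.0868]
tool_rot: [3.141, -0.06, -0.0]
contact_force: [-1.4, -0.2, -1.4]
opening: 0.0597
grip_force: 1.1
```

Call:
drive_tool:
  rows:
    - [[0.004,0,0],0]
    - [[0.004,0,0],0]
    - [[0.004,0,0],0]
    - [[0.004,0,0],0]
    - [[0.004,0,0],0]
    - [[0.002,0,0],0]
    - [[0,0,0],0]

```text
t: 5.8
tool_pos: [0.542, 0.0749, 0.0872]
tool_rot: [-3.141, 0.06, -0.002]
contact_force: [-0.5, -1.0, -0.6]
opening: 0.0595
grip_force: 0.4
```

Run:
```python
from h import *
T=cam("top");S=cam("side")
pickle.dump((T,S),open("1.pkl","wb"))
a=cv2.resize(T["image"][140:240,155:300],None,fx=5,fy=5,interpolation=cv2.INTER_CUBIC)[:,:400]
b=cv2.resize(S["image"][115:215,250:330],None,fx=5,fy=5,interpolation=cv2.INTER_CUBIC)
cv2.imwrite("pics/z1.png",np.hstack([a,b]))
```

```text
(no output)
```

View pics/z1.png

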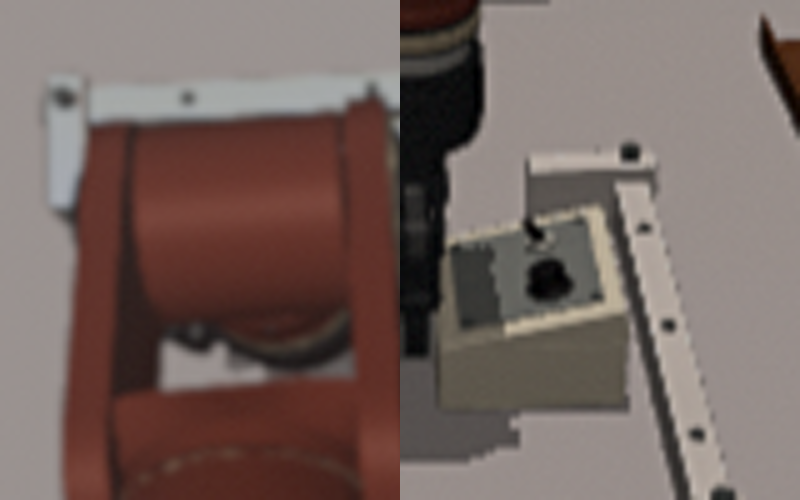

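The arm hides the box in the top view. In the side view its back top edge runs from (600,205) to (628,305), close in front of the rail and nearly parallel to it. The base corner is at (628,408).

Run:
```python
from h import *
T,S=pickle.load(open("1.pkl","rb"))
Q=lambda p,z:np.round(onplane(S,(np.array(p)-[400,0]+.5)/5-.5+[250,115],z)[:2],4)
for n,p,z in(("BL",(600,206),.062),("BR",(628,305),.062),("BRbase",(628,408),0),("FRbase",(440,408),0),("FRtop",(440,350),.042),("rail",(615,188),.035),("rail2",(686,470),.035),("stop top in",(528,175),.045),("stop top corner",(617,178),.045)): print(n,Q(p,z))
```

```text
BL [0.6519 0.1216]
BR [0.6506 0.0195]
BRbase [0.6524 0.0142]
FRbase [0.5526 0.0244]
FRtop [0.552  0.0175]
rail [0.6719 0.1866]
rail2 [ 0.6623 -0.0898]
stop top in [0.6209 0.1898]
stop top corner [0.6718 0.1808]
```

Call:
drive_tool:
  rows:
    - [[0.004,0,0],0]
    - [[0.004,0,0],0]
    - [[0,0,0],0]
    - [[-0.015,0,0],0]
    - [[-0.025,0,0],0]
    - [[-0.02,0.02,0],0]
    - [[0,0.04,0],0]
    - [[0,0.04,0],0]
    - [[0,0.02,0],0]
    - [[0,0,0],-0.131]

```text
t: 6.9
tool_pos: [0.4859, -0.0456, 0.0877]
tool_rot: [3.137, 0.145, 0.005]
contact_force: [0.5, -0.2, -0.2]
opening: 0.0599
grip_force: 0.0
```

Call:
drive_tool:
  rows:
    - [[0,0,0],-0.144]
    - [[0,0,0],-0.144]
    - [[0,0,0],-0.144]
    - [[0,0,0],-0.144]
    - [[0,0,0],-0.144]
    - [[0,0,0],-0.144]
    - [[0,0,0],-0.144]
    - [[0,0,0],-0.144]
    - [[0,0,0],-0.144]
    - [[0,0,0],-0.144]
  jaw: 0.53

```text
t: 7.9
tool_pos: [0.4858, -0.0433, 0.0874]
tool_rot: [2.255, 2.184, 0.002]
contact_force: [0.5, -0.2, -0.3]
opening: 0.04
grip_force: 0.0
```

Call:
drive_tool:
  rows:
    - [[0,0.03,0],0]
    - [[0,0.03,0],0]
    - [[0,0.03,0],0]
    - [[0,0.026,0],0]
    - [[0,0,0],0]

```text
t: 8.4
tool_pos: [0.6045, -0.0481, 0.0881]
tool_rot: [2.26, 2.176, 0.005]
contact_force: [-0.7, -0.5, 0.2]
opening: 0.0402
grip_force: 0.0
```

Call:
drive_tool:
  rows:
    - [[0.01,0,0],0]
    - [[0.01,0,0],0]
    - [[0.01,0,0],0]
    - [[0.008,0,0],0]
    - [[0.004,0,0],0]
    - [[0.004,0,0],0]
    - [[0.004,0,0],0]
    - [[0.004,0,0],0]
    - [[0.004,0,0],0]
    - [[0.004,0,0],0]

```text
t: 9.4
tool_pos: [0.6032, 0.0143, 0.087]
tool_rot: [2.263, 2.178, -0.001]
contact_force: [-1.1, -3.3, 1.2]
opening: 0.0404
grip_force: 0.6
```

Call:
drive_tool:
  rows:
    - [[0.004,0,0],0]
    - [[0.004,0,0],0]
    - [[0.004,0,0],0]
    - [[0.004,0,0],0]
    - [[0.004,0,0],0]
    - [[0.004,0,0],0]
    - [[0.004,0,0],0]
    - [[0.004,0,0],0]
    - [[0.004,0,0],0]
    - [[0.004,0,0],0]

```text
t: 10.4
tool_pos: [0.6047, 0.0548, 0.087]
tool_rot: [2.263, 2.179, 0.0]
contact_force: [-0.8, -3.0, 1.5]
opening: 0.0398
grip_force: 0.7
```

Run:
```python
from h import *
T=cam("top");S=cam("side")
pickle.dump((T,S),open("2.pkl","wb"))
a=cv2.resize(T["image"][140:240,155:300],None,fx=5,fy=5,interpolation=cv2.INTER_CUBIC)[:,:400]
b=cv2.resize(S["image"][115:215,250:330],None,fx=5,fy=5,interpolation=cv2.INTER_CUBIC)
cv2.imwrite("pics/z2.png",np.hstack([a,b]))
```

```text
(no output)
```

View pics/z2.png

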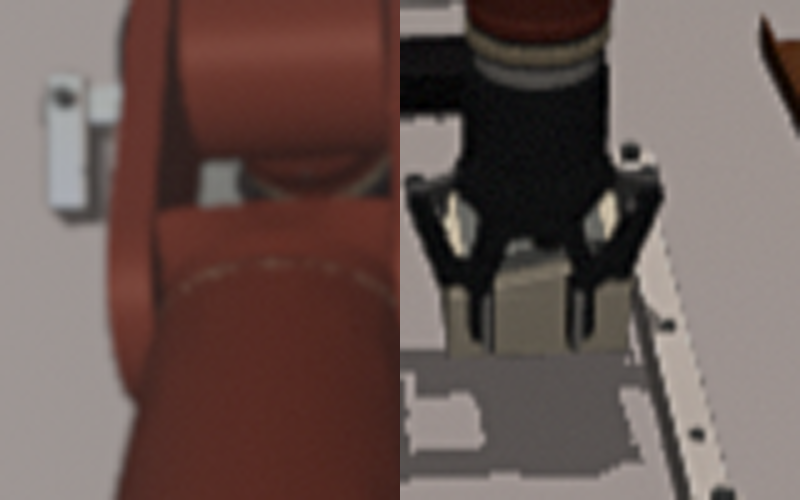

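Both fingers are square on the box's right side. It is still clear of the rail, and the dial is not touched. I'll carry on to the stop.

Call:
drive_tool:
  rows:
    - [[0.003,0,0],0]
    - [[0.003,0,0],0]
    - [[0.002,0,0],0]
    - [[0.002,0,0],0]
    - [[0.001,0,0],0]
    - [[0,0,0],0]

```text
t: 11.1
tool_pos: [0.605, 0.0657, 0.0868]
tool_rot: [-2.263, -2.179, -0.0]
contact_force: [-0.3, -1.6, 0.1]
opening: 0.04
grip_force: 0.4
```

Call:
drive_tool:
  rows:
    - [[0.001,0,0],0]
    - [[0.001,0,0],0]
    - [[0.001,0,0],0]

```text
t: 11.4
tool_pos: [0.6051, 0.0685, 0.0869]
tool_rot: [-2.263, -2.179, 0.0]
contact_force: [-0.3, -2.6, 0.7]
opening: 0.0402
grip_force: 0.6
```

Call:
drive_tool:
  rows:
    - [[0.001,0,0],0]
    - [[0.001,0,0],0]

```text
t: 11.6
tool_pos: [0.6052, 0.0706, 0.0869]
tool_rot: [-2.263, -2.179, 0.0]
contact_force: [0.2, -2.9, 0.6]
opening: 0.0396
grip_force: 0.6
```

Call:
drive_tool:
  rows:
    - [[0.001,0,0],0]
    - [[0.001,0,0],0]

```text
t: 11.8
tool_pos: [0.6052, 0.0723, 0.0869]
tool_rot: [2.263, 2.179, -0.001]
contact_force: [-1.4, -6.9, 1.2]
opening: 0.0402
grip_force: 0.9
```

Call:
drive_tool:
  rows:
    - [[0.001,0,0],0]
    - [[0.001,0,0],0]

```text
t: 12.0
tool_pos: [0.6051, 0.0727, 0.0869]
tool_rot: [2.262, 2.177, -0.006]
contact_force: [-3.0, -13.6, 3.3]
opening: 0.0401
grip_force: 0.9
```

Contact with the stop: the force rose to about 14 N. I'll back away, go round to the front and make the seating push.

Call:
drive_tool:
  rows:
    - [[-0.01,0,0],0]
    - [[-0.02,0,0],0]
    - [[-0.03,0,0],0]
    - [[0,-0.03,0],0]
    - [[0,-0.04,0],0]
    - [[0,-0.04,0],0]
    - [[0,-0.03,0],0]
    - [[0,0,0],0.131]
    - [[0,0,0],0.144]
    - [[0,0,0],0.144]

```text
t: 13.0
tool_pos: [0.463, 0.0203, 0.087]
tool_rot: [-2.671, -1.652, -0.002]
contact_force: [0.6, -0.6, -0.1]
opening: 0.0399
grip_force: 0.0
```

Call:
drive_tool:
  rows:
    - [[0,0,0],0.144]
    - [[0,0,0],0.144]
    - [[0,0,0],0.144]
    - [[0,0,0],0.144]
    - [[0,0,0],0.144]
    - [[0,0,0],0.144]
    - [[0,0,0],0.144]
    - [[0,0,0],0.144]
    - [[0,0,0],0]
    - [[0,0,0],0]
  jaw: 0.3

```text
t: 14.0
tool_pos: [0.4632, 0.0201, 0.0869]
tool_rot: [-3.14, 0.055, -0.0]
contact_force: [-0.0, -0.0, 0.5]
opening: 0.0596
grip_force: 0.0
```

Call:
drive_tool:
  rows:
    - [[0,-0.03,0],0]
    - [[0,-0.04,0],0]
    - [[0,-0.042,0],0]
    - [[0.02,0,0],0]
    - [[0.03,0,0],0]
    - [[0.02,0,0],0]
    - [[0,0,0],0]

```text
t: 14.7
tool_pos: [0.5398, 0.1293, 0.0877]
tool_rot: [-3.14, 0.057, -0.004]
contact_force: [-0.2, -0.3, -0.1]
opening: 0.0598
grip_force: 0.0
```

Call:
drive_tool:
  rows:
    - [[0.003,0,0],0]
    - [[0.003,0,0],0]
    - [[0.003,0,0],0]
    - [[0.003,0,0],0]
    - [[0.002,0,0],0]
    - [[0.002,0,0],0]

```text
t: 15.3
tool_pos: [0.5527, 0.1286, 0.0868]
tool_rot: [-3.141, 0.059, 0.004]
contact_force: [-3.9, -0.2, 3.4]
opening: 0.0599
grip_force: 2.1
```

Call:
drive_tool:
  rows:
    - [[0.001,0,0],0]
    - [[0.001,0,0],0]

```text
t: 15.5
tool_pos: [0.5549, 0.1285, 0.0867]
tool_rot: [3.141, -0.06, -0.003]
contact_force: [-4.0, 0.8, 2.6]
opening: 0.0598
grip_force: 2.1
```

Call:
drive_tool:
  rows:
    - [[0.001,0,0],0]
    - [[0.001,0,0],0]

```text
t: 15.7
tool_pos: [0.5573, 0.1283, 0.0867]
tool_rot: [3.141, -0.06, -0.001]
contact_force: [-5.0, 0.8, 1.9]
opening: 0.0599
grip_force: 1.9
```

Call:
drive_tool:
  rows:
    - [[0.001,0,0],0]
    - [[0.001,0,0],0]

```text
t: 15.9
tool_pos: [0.5589, 0.1282, 0.0867]
tool_rot: [3.141, -0.06, -0.004]
contact_force: [-8.2, -0.2, 6.7]
opening: 0.0598
grip_force: 4.4
```

Call:
drive_tool:
  rows:
    - [[0.001,0,0],0]
    - [[0.001,0,0],0]

```text
t: 16.1
tool_pos: [0.5592, 0.1283, 0.0865]
tool_rot: [3.141, -0.06, -0.012]
contact_force: [-16.0, -0.2, 11.1]
opening: 0.0599
grip_force: 7.9
```

Call:
drive_tool:
  rows:
    - [[0.001,0,0],0]
    - [[0.001,0,0],0]

```text
t: 16.3
tool_pos: [0.5595, 0.1283, 0.086]
tool_rot: [3.14, -0.06, -0.02]
contact_force: [-22.2, 0.9, 14.3]
opening: 0.0597
grip_force: 11.0
```

Seated against the rail with 22 N. I'll back away, lift, move aside and check.

Call:
drive_tool:
  rows:
    - [[-0.004,0,0],0]
    - [[-0.006,0,0],0]
    - [[-0.02,0,0],0]
    - [[-0.04,0,0],0]
    - [[-0.04,0,0],0]
    - [[-0.02,0,-0.04],0]
    - [[0,0,-0.05],0]
    - [[0,0,-0.05],0]
    - [[0,0.04,-0.04],0]
    - [[0,0.04,0],0]

```text
t: 17.3
tool_pos: [0.4338, 0.0575, 0.2703]
tool_rot: [3.14, -0.055, 0.026]
contact_force: [1.4, -1.0, -0.2]
opening: 0.0598
grip_force: 0.0
```

Call:
drive_tool:
  rows:
    - [[0,0.04,0],0]
    - [[0,0.04,0],0]
    - [[0,0.04,0],0]
    - [[0,0.04,0],0]
    - [[0,0.04,0],0]
    - [[0,0.04,0],0]
    - [[0,0.04,0],0]
    - [[0,0.04,0],0]
    - [[0,0.04,0],0]
    - [[0,0,0],0]

```text
t: 18.3
tool_pos: [0.4166, -0.3063, 0.2629]
tool_rot: [3.137, -0.068, 0.003]
contact_force: [-0.2, 0.5, 0.0]
opening: 0.0597
grip_force: 0.0
```

Run:
```python
from h import *
T=cam("top");S=cam("side")
pickle.dump((T,S),open("3.pkl","wb"))
a=cv2.resize(T["image"][140:240,155:300],None,fx=5,fy=5,interpolation=cv2.INTER_CUBIC)[:,:400]
b=cv2.resize(S["image"][115:215,250:330],None,fx=5,fy=5,interpolation=cv2.INTER_CUBIC)
cv2.imwrite("pics/z3.png",np.hstack([a,b]))
```

```text
(no output)
```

View pics/z3.png

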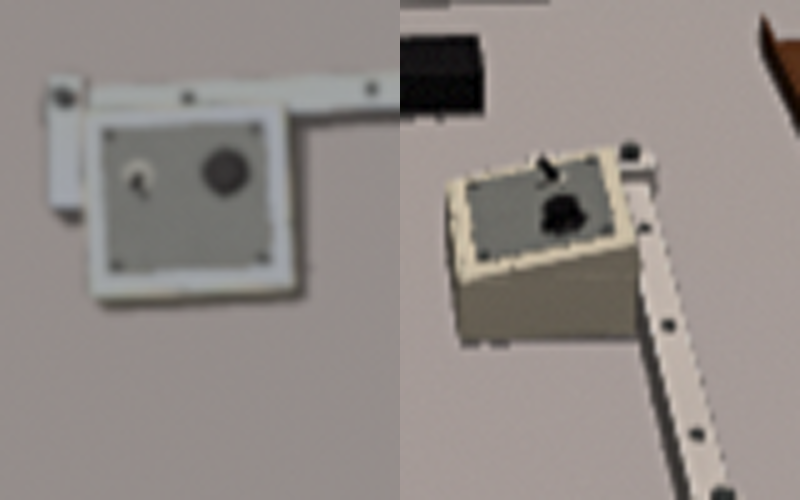

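The box sits in the corner. Its left edge runs from (90,112) to (95,298) in the top zoom, next to the stop's inner edge at x≈87. Next I'll measure the gap to the stop and how parallel the back is to the rail.

Run:
```python
from h import *
T,S=pickle.load(open("3.pkl","rb"))
P=lambda p,z:np.round(onplane(T,(np.array(p)+.5)/5-.5+[155,140],z)[:2],4)
Q=lambda p,z:np.round(onplane(S,(np.array(p)-[400,0]+.5)/5-.5+[250,115],z)[:2],4)
for n,p,z in(("BL",(88,112),.062),("BR",(289,101),.062),("FL",(94,298),.042),("FR",(298,290),.042),("stop in",(87,90),.045),("stop in front",(85,205),.045)): print("top",n,P(p,z))
for n,p,z in(("BL",(612,150),.062),("BR",(637,242),.062),("BRbase",(637,335),0),("railbase",(672,498),0)): print("side",n,Q(p,z))
g=T["image"].astype(int).sum(2)
for r in (168,174,179): print(r,g[r,160:182])
```

```text
top BL [0.6665 0.1849]
top BR [0.6628 0.0785]
top FL [0.5701 0.1904]
top FR [0.5646 0.0826]
top stop in [0.6847 0.1885]
top stop in front [0.6205 0.1923]
side BL [0.6687 0.1839]
side BR [0.6659 0.0814]
side BRbase [0.669  0.0834]
side railbase [ 0.6615 -0.0662]
168 [429 430 426 410 419 466 490 489 489 486 468 456 474 489 458 380 315 310
 330 340 337 335]
174 [429 429 427 410 417 468 491 493 492 486 451 418 460 488 467 407 348 336
 348 379 406 376]
179 [431 429 425 410 419 470 494 497 496 495 487 476 478 485 470 423 363 340
 338 340 340 330]
```

The back is flush. The gap at the stop could be 2–4 mm, which is near the limit, so I'll give it one more side nudge.

Call:
drive_tool:
  rows:
    - [[0,0,0],-0.143]
    - [[0,0,0],-0.143]
    - [[0,0,0],-0.143]
    - [[0,0,0],-0.143]
    - [[0,0,0],-0.143]
    - [[0,0,0],-0.143]
    - [[0,0,0],-0.143]
    - [[0,0,0],-0.143]
    - [[0,0,0],-0.143]
    - [[0,0,0],-0.143]
  jaw: 0.53

```text
t: 19.4
tool_pos: [0.4173, -0.3007, 0.2624]
tool_rot: [2.402, 2.022, 0.0]
contact_force: [0.6, 0.6, 0.7]
opening: 0.0402
grip_force: 0.0
```

Call:
drive_tool:
  rows:
    - [[0,0,0],-0.141]
    - [[0.04,0.02,0],0]
    - [[0.04,0.025,0],0]
    - [[0.04,0.025,0],0]
    - [[0.04,0.025,0],0]
    - [[0.04,0.025,0],0]
    - [[0.04,0.025,0],0]
    - [[0.04,0.02,0],0]
    - [[0.02,0.013,0],0]
    - [[0,0,0],0]

```text
t: 20.4
tool_pos: [0.6069, -0.0049, 0.2625]
tool_rot: [2.257, 2.185, 0.002]
contact_force: [-1.1, 0.5, 0.3]
opening: 0.0399
grip_force: 0.0
```

Call:
drive_tool:
  rows:
    - [[0,0,0.04],0]
    - [[0,0,0.04],0]
    - [[0,0,0.04],0]
    - [[0,0,0.035],0]
    - [[0,0,0.02],0]
    - [[0.015,0,0],0]
    - [[0.02,0,0],0]
    - [[0.015,0,0],0]
    - [[0.005,0,0],0]
    - [[0,0,0],0]

```text
t: 21.4
tool_pos: [0.6087, 0.0471, 0.0886]
tool_rot: [2.26, 2.18, 0.002]
contact_force: [0.3, -0.5, -0.5]
opening: 0.0396
grip_force: 0.0
```

Call:
drive_tool:
  rows:
    - [[0.003,0,0],0]
    - [[0.003,0,0],0]
    - [[0.003,0,0],0]
    - [[0.002,0,0],0]
    - [[0.002,0,0],0]
    - [[0.002,0,0],0]

```text
t: 22.0
tool_pos: [0.6088, 0.061, 0.0872]
tool_rot: [-2.263, -2.179, 0.0]
contact_force: [0.1, -1.2, 0.1]
opening: 0.0402
grip_force: 0.0
```

Call:
drive_tool:
  rows:
    - [[0.002,0,0],0]
    - [[0.001,0,0],0]

```text
t: 22.2
tool_pos: [0.6089, 0.0642, 0.0872]
tool_rot: [-2.263, -2.179, 0.0]
contact_force: [0.2, -0.0, -0.1]
opening: 0.0401
grip_force: 0.0
```

Call:
drive_tool:
  rows:
    - [[0.001,0,0],0]
    - [[0.001,0,0],0]

```text
t: 22.4
tool_pos: [0.609, 0.0661, 0.0873]
tool_rot: [-2.263, -2.179, 0.0]
contact_force: [-0.5, -0.3, -1.5]
opening: 0.0403
grip_force: 0.0
```

Call:
drive_tool:
  rows:
    - [[0.001,0,0],0]
    - [[0.001,0,0],0]
    - [[0.001,0,0],0]

```text
t: 22.7
tool_pos: [0.6091, 0.0691, 0.0873]
tool_rot: [-2.263, -2.179, -0.0]
contact_force: [-0.1, -0.4, -0.2]
opening: 0.0398
grip_force: 0.0
```

Call:
drive_tool:
  rows:
    - [[0.001,0,0],0]
    - [[0.001,0,0],0]

```text
t: 22.9
tool_pos: [0.6092, 0.0711, 0.0872]
tool_rot: [-2.263, -2.179, 0.0]
contact_force: [-0.8, -0.3, 0.5]
opening: 0.0398
grip_force: 0.0
```

Call:
drive_tool:
  rows:
    - [[0.001,0,0],0]
    - [[0.001,0,0],0]

```text
t: 23.1
tool_pos: [0.6093, 0.0725, 0.0873]
tool_rot: [2.263, 2.178, -0.002]
contact_force: [-1.3, -6.6, 1.0]
opening: 0.0402
grip_force: 0.0
```

Call:
drive_tool:
  rows:
    - [[0.001,0,0],0]
    - [[0.001,0,0],0]

```text
t: 23.3
tool_pos: [0.6093, 0.073, 0.0873]
tool_rot: [2.262, 2.176, -0.006]
contact_force: [-1.4, -11.8, 2.0]
opening: 0.04
grip_force: 0.0
```

There was no contact until 0.072 and it blocked at once, so the box was already snug against the stop. I'll retreat and hand in.

Call:
drive_tool:
  rows:
    - [[-0.004,0,0],0]
    - [[-0.006,0,0],0]
    - [[-0.02,0,0],0]
    - [[-0.03,0,0],0]
    - [[-0.03,0,-0.02],0]
    - [[-0.02,0,-0.04],0]
    - [[0,0,-0.04],0]
    - [[0,0,-0.04],0]
    - [[0,0,0],0]
    - [[0,0,0],0]

```text
t: 24.3
tool_pos: [0.6058, -0.035, 0.2289]
tool_rot: [2.261, 2.177, 0.004]
contact_force: [-0.1, 0.6, -0.2]
opening: 0.04
grip_force: 0.0
```

Run:
```python
from h import *
print(ctrl.get_obs()["tool_pos"]); S=cam("side")["image"]; A=pickle.load(open("3.pkl","rb"))[1]["image"]
d=np.abs(S[140:185,258:302].astype(int)-A[140:185,258:302]).mean(2); print(d.mean(), (d>40).sum())
cv2.imwrite("pics/z4.png",cv2.resize(S[115:215,250:330],None,fx=5,fy=5,interpolation=cv2.INTER_CUBIC))
```

```text
[ 0.60581202 -0.03501307  0.22892734]
20.77845117845118 212
```

View pics/z4.png

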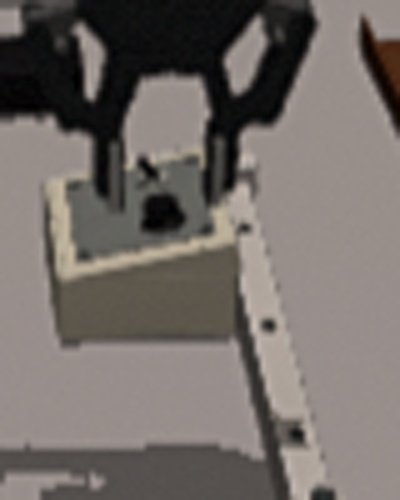

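The box's corners are where they were: back right at (237,242) and base at (237,335), still flush in the corner. The hand is above and clear of everything.

```bash
python3 -c "
from station import ctrl; print(ctrl.finish_job())"
```

```text
the job is handed in; nothing more can be done
None
```

I pushed the controller flush against the rail and snug against the stop, with the hand clear of everything, and handed the job in at about 24 s of the 46 s limit; no verdict was returned.

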